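# Rock the stuck heel block out of the shoe jig

## Robot

A 6-joint arm with a two-finger parallel gripper is mounted at the origin on a cart in front of the work surface, level with it; the furniture and walls round the work are solid. World frame = base frame: x ahead of the robot, y to its left, z up, the work surface at z = 0. Lengths are in m, angles in rad, forces in N, time in s.
With the tool pointing down it reaches from about 0.375 to 0.825 m from the base axis. Payload 5.5 kg.
Tool frame: the origin (TCP) lies where the fingers leave the gripper's body, on its centre line; the fingertips stand 73 mm ahead of it and the grasp point (between the pads) lies r.hold_point_z ahead of it (r.hold_point_z is the distance from the TCP to the grasp point, in m); z points along the fingers, y is the line along which they close (so a half turn about z gives the same grasp; the last joint's range is limited). The gripper opens to 85 mm and grips with 20 to 120 N. Pads are 22 mm wide; open, the fingers measure 114 mm over their backs; the gripper's body (76 mm by 85 mm) begins 54 mm behind the grasp point. The pads swing forward as they close: fully open they stand 13 mm farther back than shut.
Start: joints at [-1.226, 0.314, -0.047, 1.21, 0, 1.571], TCP at [0.203, -0.565, 0.304] pointing down, gripper open.
Joint ranges: [-2.67, 2.67], [-0.69, 1.73], [-1.03, 1.25], [-2.08, 2.16], [-1.42, 1.45], [-3.14, 3.14]. Speed limits (rad/s): [2.39, 2.39, 3.01, 3.14, 3.14, 3.14].

## Interface

Orientations are given as a rotation vector (axis times angle).
In Python, from bench import r, imaging, workorder, spot_in, tip_of gives the robot as it stands. The module is installed in compiled form; this text tells all that it offers.
- The arm moves only by the shell command python3 -m pendant 'ROWS' [FORCE]. ROWS is text: rows parted by semicolons, each of 7 numbers parted by spaces: the shift along the tool's x, y, z in cm, then the turn, a rotation vector about the tool's x, y, z in rad, then the finger opening in cm, from 0 to 8.54. A call has 1 to 20 rows; each row is the pose to reach, as a shift and turn from the pose commanded when the call began, along the tool's axes at that moment; what a row does not reach only later rows make up. A row lasts 1/12 s, in which the tool goes at most 41.7 mm and 7.16 degrees, less where a joint would pass 70% of its speed; a pose out of reach is approached as far as the arm can. A call with a gripper value outside its range is refused whole. The fingers move at their own pace and stop on an object; FORCE is the grip in N (left out, the last holds). Time passes only in rows, so rows that repeat a pose let the fingers close. It gives the time, the measured TCP pose, the force, the opening and the grip force at its end, in the units of the state.
- r.observe(): the state, without advancing time (a new reading comes with each control period).
- imaging.snapshot(name): name is "scene" or "top" or "wrist"; returns a dict with "frame" (420x560x3 uint8, red, green, blue), "mtx" (3x3 intrinsics, pixels), "k1" (the pictures are not rectified: a ray, as slopes to the right and down, at radius r is drawn at 1 + k1 r^2 times it, then the intrinsics apply), "rvec" (rotation vector, rad) and "tvec" (3), from world to camera coordinates, as OpenCV has them; the wrist camera has in their place "tool_from_camera" (4x4, takes a point from camera to tool coordinates, whose origin is the TCP and whose axes are the flange's). Camera axes: x right, y down, z forward; pixel columns grow to the right and rows downward; lengths in m; the calibration is good to about 2 mm. A picture is of the moment at which its call begins: read the wrist's pose just before it. There is no depth.
- workorder.finish_job(): hands the job in; it is judged then, once.
Trained networks look in the newest picture that a camera, given by its name, has taken for a name from the list of things; names that differ only in an ending like _2 or _b are one class to them, and where a whole thing is asked for, a point or a joint stands for the part that bears it (a point fixed in the world has none). Each returns a list of dicts, best first, with "confidence" (0 to 1); they miss things now and then, are a little off and sometimes report something else, mostly with a low value. They report only what shows in the picture. A call takes as long as a camera call. They do not tell look-alikes from the thing itself.
- spot_in(camera, label): "box" ([centre column, centre row, width, height] in pixels, round what is visible of it).
- tip_of(camera, label): "pixel" ([column, row] in pixels: a listed point, or the origin of a listed thing).
The state is a dict: "clock": time; "q": joint angles; "joint_vel": joint speeds; "joint_efforts": joint torques, N m; "ee_pos": TCP position; "orientation": TCP orientation; "wrist_force": force on the tool from outside, world axes, zero at the start; "moment": the same for the moment, N m; "opening": finger opening in m; "grip_force": force on a finger pad.
Only numpy, scipy, OpenCV 4.12 (cv2) and the standard library are available. Lean on these libraries where they do the work, as an engineer would, in place of code of your own. Each camera call takes 0.05 s, during which the arm holds its last target. There are 200 camera calls.

## Task

Get the shoe jig ready for the next size: first clear its bed plate, putting the white thread spool into the tray with the other thread spools and the black marker into the tray with the other marker. Then take the white heel block by its orange grip and rock it several times from side to side between the two blue cheeks that pinch it, letting it walk up a little with each swing until it comes free, without yanking it. Finish with the block still held in the gripper, upright and just clear above its nest (a finger's width or two over the cheeks), and leave everything else where it is.

Things in the scene. Friction and masses are not known exactly. Their poses are not given: they have to be found in the camera images.
- jig: Fixed shoe jig: aluminium bed plate 280 (x) x 180 (y) x 10 mm on the table; origin under its centre, z up, plate top at z = 10 mm. The strays lie on its -x half, in either order. Near its +x end is the nest: two blue cheeks 60 mm long in x, inner faces at y = +28 and -28 mm, outer at +48 and -48, tops 32 mm above the plate, and two steel end stops 20 mm high, 1.5 mm off the block in x.
- seat (a point): Centre of the nest floor, at x = 85, y = 0, z = 10 mm of the jig, axes as the jig's. The block is out of the plungers' grip once it has risen about 27 mm from here, and clear of the cheeks above 32 mm.
- pinch_left (a point): Where the left cheek's spring plunger presses on the block: 25 mm to +y of the seat and 22 mm above it, axes as the jig's. Its round rubber nose (34 mm long in x, radius 7 mm) holds the block's side with 16 to 25 N of friction. A straight pull must beat both noses at once (32 to 50 N); tilting the block about the line of one nose slides only the other side up.
- pinch_right (a point): The same for the right cheek: 25 mm to -y of the seat, 22 mm above it. Leaning the block's top to +y about the left pinch lifts its right side; leaning the top to -y about this pinch lifts its left side. Done in turn, the block walks up.
- heel_block: Loose heel block, 0.3 to 0.5 kg, 112 mm high, seated in the nest with its axes along the jig's; origin at the centre of its underside, z up. White tongue 44 (x) x 50 (y) x 44 mm in the nest; above it a white V-shaped heel stop (z = 44 to 68 mm, 111 mm wide in y, x = -46 to +22 mm); on top the orange grip. Rock it about its x axis, top towards +y and -y, about 0.1 rad each way.
- grip (a point): Middle of the orange grip, 92 mm above the heel block's origin, axes as the block's. The grip is a slab 24 mm thick in y, 46 mm long in x, z = 68 to 112 mm of the block; take it across the 24 mm (fingers closing along y).
- thread_tray: Fixed grey open tray with two thread spools in it (they stand at y = +60 to +65 mm). Outside 130 (x) x 190 (y) x 30 mm, walls and floor 4 mm; origin under its centre, z up. The part from y = -90 to +25 mm is empty. The two trays look alike and may stand on either side of the jig.
- pen_tray: Fixed grey open tray, same size and axes as the thread tray, with a silver marker in it lying along y at x = +35 mm. The part x < +15 mm is empty.
- spool_white: Stray: white thread spool with dark grey flanges, 38 mm across, 50 mm high, 35 g, standing on the jig's bed plate; origin at the centre of its underside, z up.
- marker_black: Stray: black marker, 134 mm long, 11 mm thick, 14 g, lying on the jig's bed plate; origin under its middle, z up. Its long axis lies in its own x-y plane along (0.94, -0.34), that is 0.35 rad clockwise of its x axis.
- spool_pink: Pink thread spool, 38 mm across, 50 mm high, standing in the thread tray; origin under its centre.
- spool_navy: Navy thread spool, same size, standing in the thread tray; origin under its centre.
- marker_silver: Silver marker, 131 mm long, 12 mm thick, lying in the pen tray; origin under its middle.
- glue_jar: Bystander: amber glue jar with black top, 60 mm across, 92 mm high; origin under its middle.
- stamp: Bystander: wooden hand stamp, 60 mm high; origin under its middle.
- counter: Bystander: grey hand tally counter, 72 x 58 x 23 mm; origin under its middle.
There are look-alikes about, which are no part of the job. There is more than one size of the heel_block; the one meant has the size given above. What is shaped like the spool_white but turquoise is not meant.

How it is judged:
On the way, in this order (a step that is already met when the one before it is completed fails the run):
1. The white spool lies or stands in the thread tray and the black marker lies in the pen tray, both let go (x of spool_white in the frame of thread_tray between -0.061 and 0.061 m and y of spool_white in the frame of thread_tray between -0.091 and 0.091 m and z of spool_white in the frame of thread_tray below 0.03 m and x of marker_black in the frame of pen_tray between -0.061 and 0.061 m and y of marker_black in the frame of pen_tray between -0.091 and 0.091 m and z of marker_black in the frame of pen_tray below 0.03 m and contact force between the fingers and spool_white below 0.05 N and contact force between the fingers and marker_black below 0.05 N and linear speed of each of spool_white, marker_black below 0.03 m/s), for 0.2 s.
2. The heel block, still in its nest (risen less than 30 mm), is leaned at least 0.05 rad (3 degrees) with its top towards the jig's +y (angle between heel_block's own z axis and vertical above 0.05 rad and y of grip in the frame of jig above 0.002 m and z of heel_block in the frame of seat below 0.03 m and horizontal distance between heel_block and seat below 0.012 m), for 0.03 s.
3. After that, still in its nest, it is leaned at least 0.05 rad the other way, with its top towards the jig's -y (angle between heel_block's own z axis and vertical above 0.05 rad and y of grip in the frame of jig below -0.002 m and z of heel_block in the frame of seat below 0.03 m and horizontal distance between heel_block and seat below 0.012 m), for 0.03 s.
At the end, for the whole second after the job is handed in: Heel block held at rest in the fingers, upright within 0.15 rad, underside 34 to 92 mm above the nest floor (2 to 60 mm over the cheeks), within 30 mm of the nest's centre from above, not touching the jig; white spool inside the thread tray, black marker inside the pen tray (x of spool_white in the frame of thread_tray between -0.061 and 0.061 m and y of spool_white in the frame of thread_tray between -0.091 and 0.091 m and z of spool_white in the frame of thread_tray below 0.03 m and x of marker_black in the frame of pen_tray between -0.061 and 0.061 m and y of marker_black in the frame of pen_tray between -0.091 and 0.091 m and z of marker_black in the frame of pen_tray below 0.03 m and z of heel_block in the frame of seat between 0.034 and 0.092 m and horizontal distance between heel_block and seat below 0.03 m and angle between heel_block's own z axis and vertical below 0.15 rad and linear speed of heel_block below 0.02 m/s and contact force between the fingers and heel_block above 2 N and contact force between heel_block and jig below 0.1 N); the arm keeps its last pose, push and grip.
It fails at once if The heel block is yanked: it moves faster than 0.3 m/s (linear speed of heel_block above 0.3 m/s).
It fails at once if A bystander on the table is moved by more than 40 mm (distance of any of glue_jar, stamp, counter from where it was at the start of the episode above 0.04 m).
It fails at once if A spool or marker that was already in its tray is moved by more than 60 mm (distance of any of spool_pink, spool_navy, marker_silver from where it was at the start of the episode above 0.06 m).
It also fails if it takes over 70 s, if anything falls off the work surface, if the arm or the gripper's body presses on something with over 40 N, if the wrist force passes 120 N, or if a joint passes its speed limit or range.

## Working session

There is one attempt and no reset: what is moved stays moved. The work goes in short steps, Python scripts to look and compute and a shell command to move; the robot and the scene stay as the last step left them, time stands still between calls to the robot, and variables do not carry over. Pictures are saved under pics/ and viewed, at most 11 in all, crops included, and the job is handed in when it is done.

```bash
mkdir -p pics; cat > h.py <<'E'
import numpy as np, cv2
from bench import r, imaging, spot_in, tip_of
from scipy.spatial.transform import Rotation as R
def snap(n):
    st=r.observe(); s=imaging.snapshot(n); s['st']=st
    if n=='wrist':
        T=np.eye(4);T[:3,:3]=R.from_rotvec(st['orientation']).as_matrix();T[:3,3]=st['ee_pos']
        W=T@np.array(s['tool_from_camera']); s['Rwc']=W[:3,:3]; s['c']=W[:3,3]
    else:
        M=R.from_rotvec(np.ravel(s['rvec'])).as_matrix(); s['Rwc']=M.T; s['c']=-M.T@np.ravel(s['tvec'])
    return s
def save(s,f): cv2.imwrite('pics/'+f,cv2.cvtColor(s['frame'],cv2.COLOR_RGB2BGR))
def ray(s,px):
    K=np.array(s['mtx']); d=np.array([(px[0]-K[0,2])/K[0,0],(px[1]-K[1,2])/K[1,1]]); u=d.copy()
    for _ in range(20): u=d/(1+s['k1']*(u@u))
    v=s['Rwc']@np.array([u[0],u[1],1]); return v
def at(s,px,z):
    v=ray(s,px); return s['c']+v*(z-s['c'][2])/v[2]
def proj(s,p):
    x=s['Rwc'].T@(np.array(p)-s['c']); u=x[:2]/x[2]; u=u*(1+s['k1']*(u@u)); K=np.array(s['mtx'])
    return [K[0,0]*u[0]+K[0,2],K[1,1]*u[1]+K[1,2]]
def tool(p,st=None):
    "shift in cm in tool axes to bring TCP to p"
    st=st or r.observe(); return 100*R.from_rotvec(st['orientation']).as_matrix().T@(np.array(p)-st['ee_pos'])
E
python3 - <<'E'
from h import *
np.set_printoptions(precision=4,suppress=True)
print(r.hold_point_z,r.observe())
Z=dict(jig=0,seat=.01,heel_block=.01,grip=.102,thread_tray=0,pen_tray=0,spool_white=.01,marker_black=.01,spool_pink=.004,spool_navy=.004,marker_silver=.004,glue_jar=0,stamp=0,counter=0,pinch_left=.032,pinch_right=.032)
for n in ['scene','top']:
    s=snap(n); save(s,n+'0.png'); print(n,s['c'])
    for k,z in Z.items():
        print(k,[(np.round(d['pixel'],1).tolist(),round(d['confidence'],2),at(s,d['pixel'],z)[:2].round(4).tolist()) for d in tip_of(n,k)[:3]])
E
```

```text
0.0539 {'clock': 0.0, 'q': array([-1.226 ,  0.3142, -0.0481,  1.2102, -0.    ,  1.5708]), 'joint_vel': array([ 0.0009, -0.    ,  0.0003, -0.0009,  0.0003,  0.0017]), 'joint_efforts': array([ -0.0001, -53.9601,  33.9741,   0.0193,   0.0003,  -0.    ]), 'ee_pos': array([ 0.2026, -0.5643,  0.303 ]), 'orientation': array([-3.0934, -0.5386,  0.0005]), 'wrist_force': array([-0.5765, -0.6845,  0.2522]), 'moment': array([ 0.0351, -0.0069, -0.0291]), 'grip_force': 0.0, 'opening': 0.08557075606461209}
scene [0.0553 0.7612 0.9863]
jig [([281.3, 228.9], 0.83, [0.5157, -0.0018]), ([235.7, 293.7], 0.6, [0.5015, 0.281])]
seat [([259.7, 217.6], 0.9, [0.6005, -0.0016]), ([313.8, 178.6], 0.31, [0.5347, -0.2726])]
heel_block [([358.4, 202.4], 0.6, [0.3418, -0.2367]), ([257.0, 219.4], 0.56, [0.6038, 0.01])]
grip [([257.2, 200.3], 0.88, [0.5976, 0.0097]), ([359.7, 186.1], 0.55, [0.3413, -0.2166])]
thread_tray [([234.5, 291.7], 0.64, [0.5084, 0.2772])]
pen_tray [([313.9, 178.7], 0.92, [0.539, -0.2828])]
spool_white [([296.2, 291.6], 0.74, [0.3517, 0.1921]), ([293.3, 250.6], 0.71, [0.4322, 0.0656])]
marker
[... 992 characters left out ...]
-0.003])]
thread_tray [([181.6, 227.8], 0.73, [0.4951, 0.2817])]
pen_tray [([368.6, 213.5], 0.82, [0.5398, -0.2903])]
spool_white [([211.4, 278.7], 0.59, [0.3417, 0.1873]), ([253.4, 249.8], 0.57, [0.4283, 0.0618])]
marker_black [([281.1, 247.1], 0.42, [0.4365, -0.0218])]
spool_pink [([160.0, 214.0], 0.68, [0.5369, 0.3475])]
spool_navy [([160.1, 234.0], 0.46, [0.4759, 0.3457])]
marker_silver [([367.5, 205.1], 0.47, [0.5653, -0.2866])]
glue_jar [([235.0, 151.7], 0.82, [0.7315, 0.1212])]
stamp [([145.5, 167.4], 0.55, [0.6816, 0.3968])]
counter [([417.0, 283.4], 0.48, [0.3272, -0.4339])]
pinch_left [([264.1, 193.6], 0.88, [0.5963, 0.0296])]
pinch_right [([282.7, 193.7], 0.75, [0.5961, -0.0263])]
```

View pics/top0.png

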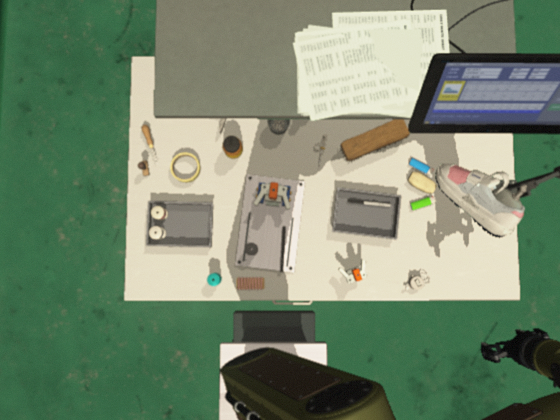

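View pics/scene0.png

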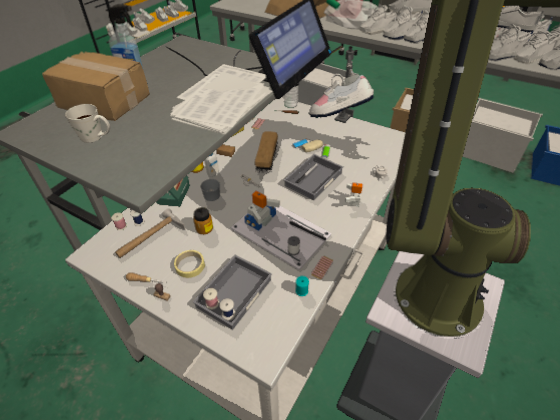

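Top: the jig is near (270,222), the white spool at (252,249), the thread tray on the left with spools, and the pen tray on the right. The turquoise spool (214,280) and the smaller orange-gripped block (355,272) are look-alikes. I'll go over the jig for a close look.

```bash
python3 - <<'E'
from h import *
np.set_printoptions(precision=4,suppress=True)
s=snap('wrist'); print(s['tool_from_camera'],s['mtx'],s['k1'])
print(tool([.47,.0,.36]))
E
```

```text
[[ 0.0008 -0.9646 -0.2639  0.0671]
 [ 1.      0.0009 -0.0001 -0.0007]
 [ 0.0003 -0.2639  0.9646 -0.0701]
 [ 0.      0.      0.      1.    ]] [[375.6968   0.     276.0351]
 [  0.     375.6968 207.504 ]
 [  0.       0.       1.    ]] 0.007399090636005278
[ 44.2347 -44.1134  -5.6117]
```

```bash
python3 -m pendant '48 -43 -6 0 0 0.445 8.5;48 -43 -6 0 0 0.445 8.5;48 -43 -6 0 0 0.445 8.5;48 -43 -6 0 0 0.445 8.5;48 -43 -6 0 0 0.445 8.5;48 -43 -6 0 0 0.445 8.5;48 -43 -6 0 0 0.445 8.5;48 -43 -6 0 0 0.445 8.5;48 -43 -6 0 0 0.445 8.5;48 -43 -6 0 0 0.445 8.5;48 -43 -6 0 0 0.445 8.5;48 -43 -6 0 0 0.445 8.5;48 -43 -6 0 0 0.445 8.5;48 -43 -6 0 0 0.445 8.5;48 -43 -6 0 0 0.445 8.5;48 -43 -6 0 0 0.445 8.5;48 -43 -6 0 0 0.445 8.5;48 -43 -6 0 0 0.445 8.5' 
python3 - <<'E'
from h import *
np.set_printoptions(precision=4,suppress=True)
print(r.observe()['ee_pos'])
s=snap('wrist'); save(s,'w1.png')
Z=dict(jig=0,seat=.01,heel_block=.01,grip=.102,spool_white=.01,marker_black=.01,pinch_left=.032,pinch_right=.032)
for k,z in Z.items():
        print(k,[(np.round(d['pixel'],1).tolist(),round(d['confidence'],2),at(s,d['pixel'],z)[:2].round(4).tolist()) for d in tip_of('wrist',k)[:3]])
print(spot_in('wrist','marker_black')[:2])
E
```

```text
clock: 3.25
ee_pos: [0.5076, -0.0256, 0.3637]
orientation: [-3.117, 0.095, 0.0]
wrist_force: [-0.9, -0.6, -0.2]
opening: 0.0849
grip_force: 0.0
[ 0.5076 -0.0256  0.3637]
jig [([250.7, 160.6], 0.97, [0.5137, 0.0126])]
seat [([25.1, 181.7], 0.22, [0.5054, 0.2758])]
heel_block [([255.5, 83.2], 0.74, [0.5978, -0.0001]), ([464.0, 275.1], 0.68, [0.3614, -0.2363])]
grip [([492.6, 306.4], 0.87, [0.3731, -0.2212]), ([230.2, 83.8], 0.59, [0.5935, 0.0147]), ([289.6, 228.9], 0.57, [0.4624, -0.0287])]
spool_white [([212.4, 229.9], 0.57, [0.435, 0.0638])]
marker_black [([290.8, 231.1], 0.88, [0.4286, -0.0295]), ([511.7, 121.4], 0.38, [0.5413, -0.2743])]
pinch_left [([227.1, 85.1], 0.96, [0.5965, 0.0274]), ([24.6, 184.0], 0.35, [0.5065, 0.261])]
pinch_right [([278.7, 89.8], 0.68, [0.5888, -0.0248])]
[{'box': [290.4, 229.2, 10.2, 110.9], 'confidence': 0.69}, {'box': [259.6, 153.5, 171.5, 253.7], 'confidence': 0.43}]
```

View pics/w1.png

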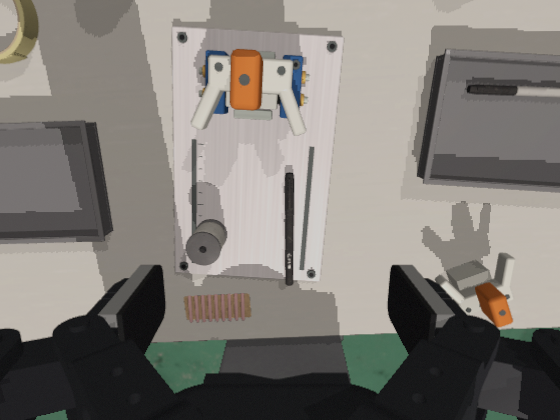

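Wrist view: the jig corners are (174,31), (340,40), (325,282) and (177,272). The marker runs from (290,174) to (289,285), the spool top is near (205,247), and the V-block with its grip is at (247,80). Silver marker lies along y in the pen tray on the right.

```bash
python3 - <<'E'
from h import *
np.set_printoptions(precision=4,suppress=True)
s=snap('wrist')
P=np.array([[174,31],[340,40],[325,282],[177,272]])
W=np.array([at(s,p,.01)[:2] for p in P]); print(W)
L=np.array([[.14,.09],[.14,-.09],[-.14,-.09],[-.14,.09]])
M,_=cv2.estimateAffinePartial2D(L,W); print('jig',M[:,2],np.arctan2(M[1,0],M[0,0]),np.hypot(M[0,0],M[1,0]))
print('seat',M@[.085,0,1])
a,b=at(s,(290,174),.016),at(s,(289.5,285),.016); print('marker',a,b,np.hypot(*(a-b)[:2]),(a+b)/2,np.arctan2(*(a-b)[1::-1]))
print('grip', at(s,(247,80),.122), 'spool top',at(s,(205,247),.06),'spool',[ (d['box'],d['confidence']) for d in spot_in('wrist','spool_white')[:2]])
t=snap('top'); 
for n,C in dict(pen=[(333,189),(399,191),(397,238),(331,235)],).items():
  w=np.array([at(t,p,.03)[:2] for p in C]); print(n,w,w.mean(0))
print('pen edge', at(s,(441,52),.03),at(s,(424,184),.03)); print('thread edge',at(s,(95,122),.03),at(s,(106,240),.03))
st=r.observe();Rm=R.from_rotvec(st['orientation']).as_matrix();print(Rm)
E
```

```text
[[ 0.6546  0.0801]
 [ 0.6347 -0.0917]
 [ 0.3601 -0.0686]
 [ 0.3828  0.1131]]
jig [0.508  0.0082] -0.10754519135817268 0.9832913798422849
seat [ 0.5911 -0.0007]
marker [ 0.4983 -0.0326  0.016 ] [ 0.3612 -0.0248  0.016 ] 0.13726185475176317 [ 0.4297 -0.0287  0.016 ] -0.05667670088586989
grip [ 0.5943 -0.0023  0.122 ] spool top [0.4327 0.0623 0.06  ] spool [([207.4, 240.7, 39.6, 44.8], 0.87), ([291.1, 229.4, 9.8, 112.5], 0.63)]
pen [[ 0.611  -0.1779]
 [ 0.6053 -0.3774]
 [ 0.4635 -0.3681]
 [ 0.4723 -0.1706]] [ 0.538  -0.2735]
pen edge [ 0.6142 -0.188   0.03  ] [ 0.4814 -0.177   0.03  ]
thread edge [0.5683 0.1707 0.03  ] [0.436  0.1833 0.03  ]
[[ 0.9981 -0.0622  0.0011]
 [-0.0622 -0.9978  0.0235]
 [-0.0004 -0.0235 -0.9997]]
```

```bash
cat >> h.py <<'E'
def row(p,yaw=-.1,lean=0):
    "row text values from the measured pose to TCP p, tool down with x-axis at yaw; lean turns about that x axis"
    st=r.observe(); A=R.from_rotvec(st['orientation']); B=R.from_euler('z',yaw)*R.from_euler('x',np.pi)
    B=R.from_rotvec(lean*B.as_matrix()[:,0])*B
    return np.round(tool(p,st),2),np.round((A.inv()*B).as_rotvec(),3)
E
python3 - <<'E'
from h import *
print(row([.433,.063,.20]),row([.433,.063,.094]))
E
```

```text
(array([-7.97, -8.04, 16.59]), array([-0.023,  0.001,  0.038])) (array([-7.97, -7.79, 27.19]), array([-0.023,  0.001,  0.038]))
```

```bash
python3 -m pendant '-8 -8 16.5 -0.023 0 0.038 7;-8 -8 16.5 -0.023 0 0.038 7;-8 -8 16.5 -0.023 0 0.038 7;-8 -8 16.5 -0.023 0 0.038 7;-8 -8 16.5 -0.023 0 0.038 7;-8 -8 16.5 -0.023 0 0.038 7;-8 -8 16.5 -0.023 0 0.038 7'
python3 - <<'E'
from h import *
np.set_printoptions(precision=4,suppress=True)
print(row([.433,.063,.094]))
s=snap('wrist'); save(s,'w2.png')
for k,z in dict(spool_white=.01,marker_black=.01).items():
        print(k,[(np.round(d['pixel'],1).tolist(),round(d['confidence'],2),at(s,d['pixel'],z)[:2].round(4).tolist()) for d in tip_of('wrist',k)[:3]])
print(spot_in('wrist','spool_white')[:1])
E
```

```text
clock: 4.48
ee_pos: [0.4295, -0.0153, 0.2055]
orientation: [-3.107, 0.085, 0.005]
wrist_force: [0.2, -1.0, -0.2]
opening: 0.0701
grip_force: 0.0
(array([-0.03, -7.46, 11.4 ]), array([-0.033,  0.005,  0.045]))
spool_white [([60.2, 307.5], 0.81, [0.3472, 0.171]), ([178.0, 199.6], 0.78, [0.4323, 0.0641])]
marker_black [([301.7, 195.4], 0.58, [0.4313, -0.0267])]
[{'box': [43.0, 311.7, 86.1, 47.4], 'confidence': 0.96}]
```

View pics/w2.png

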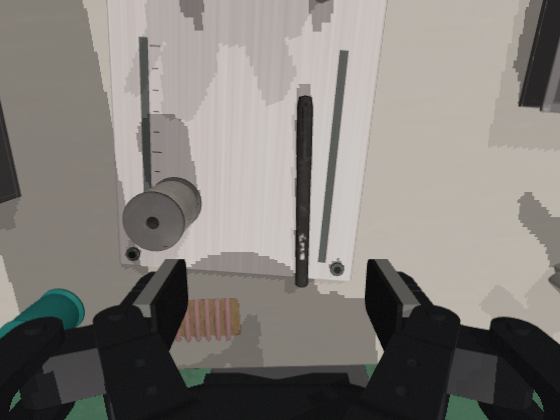

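```bash
python3 -m pendant '0 0 0 0 0 0 7;0 0 0 0 0 0 7'; python3 -c "
from h import *
s=r.observe();print(s['q'],s['joint_vel'],s['joint_efforts'])
print(row([.433,.063,.20]))"
```

```text
clock: 4.85
ee_pos: [0.4325, -0.0157, 0.2081]
orientation: [-3.107, 0.086, -0.002]
wrist_force: [0.4, -0.4, -0.0]
opening: 0.0698
grip_force: 0.0
[-0.05600933  0.06685184 -0.57897888  0.92462759  0.03303774  3.14061292] [-0.00134506  0.00122184 -0.00765436 -0.00227587  0.00150285 -0.00012779] [ 2.43425556e-02 -3.50331509e+01  3.06739032e+01  1.88000710e-02
  1.36122010e-01 -3.40939062e-05]
(array([-0.38, -7.83,  1.07]), array([-0.033,  0.   ,  0.045]))
```

q6 is at its limit, so I need the half-turn grasp orientation (yaw ≈ π−0.1).

```bash
python3 -m pendant '0 -4 0 0 0 -0.125 7;0 -4 0 0 0 -0.25 7;0 -4 0 0 0 -0.375 7;0 -4 0 0 0 -0.5 7;0 -4 0 0 0 -0.625 7;0 -4 0 0 0 -0.75 7;0 -4 0 0 0 -0.875 7;0 -4 0 0 0 -1 7;0 -4 0 0 0 -1.125 7;0 -4 0 0 0 -1.25 7;0 -4 0 0 0 -1.375 7;0 -4 0 0 0 -1.5 7;0 -4 0 0 0 -1.625 7;0 -4 0 0 0 -1.75 7;0 -4 0 0 0 -1.875 7;0 -4 0 0 0 -2 7'; python3 -c "
from h import *
s=r.observe();print(s['q'])
print(row([.433,.063,.20],np.pi-.1),row([.433,.063,.094],np.pi-.1))"
```

```text
clock: 6.18
ee_pos: [0.4343, 0.0243, 0.2092]
orientation: [-1.752, -2.587, -0.044]
wrist_force: [-0.5, -0.6, 0.1]
opening: 0.0702
grip_force: 0.0
[ 0.03625918  0.06825429 -0.57486651  0.92495324  0.03301728  1.22673045]
(array([3.61, 1.31, 1.04]), array([ 0.029, -0.02 , -1.09 ])) (array([ 3.29,  1.16, 11.64]), array([ 0.029, -0.02 , -1.09 ]))
```

```bash
python3 -m pendant '3.6 1.3 1 0.029 -0.02 -0.125 7;3.6 1.3 1 0.029 -0.02 -0.25 7;3.6 1.3 1 0.029 -0.02 -0.375 7;3.6 1.3 1 0.029 -0.02 -0.5 7;3.6 1.3 1 0.029 -0.02 -0.625 7;3.6 1.3 1 0.029 -0.02 -0.75 7;3.6 1.3 1 0.029 -0.02 -0.875 7;3.6 1.3 1 0.029 -0.02 -1 7;3.6 1.3 1 0.029 -0.02 -1.09 7;3.5 1.25 4 0.029 -0.02 -1.09 7;3.5 1.2 7 0.029 -0.02 -1.09 7;3.3 1.2 9 0.029 -0.02 -1.09 7;3.3 1.2 11 0.029 -0.02 -1.09 7;3.3 1.2 11.3 0.029 -0.02 -1.09 7;3.3 1.2 11.3 0.029 -0.02 -1.09 7'; python3 -c "
from h import *
print(row([.433,.063,.094],np.pi-.1))"
```

```text
clock: 7.43
ee_pos: [0.4321, 0.0631, 0.0962]
orientation: [-0.167, -3.134, 0.001]
wrist_force: [0.2, 0.8, 0.5]
opening: 0.0699
grip_force: 0.0
(array([-0.09,  0.  ,  0.22]), array([-0.001, -0.003, -0.006]))
```

```bash
python3 -m pendant '0 0 0.1 0 0 0 3;0 0 0.1 0 0 0 3;0 0 0.1 0 0 0 3;0 0 0.1 0 0 0 3;0 0 0.1 0 0 0 3;0 0 0.1 0 0 0 3;0 0 -3 0 0 0 3;0 0 -6 0 0 0 3;0 0 -8 0 0 0 3' 25; python3 -c "
from h import *
print(row([.502,.245,.17],np.pi-.09),row([.502,.245,.092],np.pi-.09))"
```

```text
clock: 8.18
ee_pos: [0.4331, 0.0632, 0.1789]
orientation: [-0.167, -3.137, 0.001]
wrist_force: [0.6, 0.8, -0.4]
opening: 0.035
grip_force: 25.2
(array([-4.92, 18.81,  0.89]), array([-0.   , -0.   , -0.016])) (array([-4.92, 18.82,  8.69]), array([-0.   , -0.   , -0.016]))
```

```bash
python3 -m pendant '-1 3.8 0 0 0 0 3;-2 7.6 0 0 0 0 3;-3 11.4 0 0 0 0 3;-4 15.2 0 0 0 0 3;-4.9 18.8 0.5 0 0 -0.016 3;-4.9 18.8 4 0 0 -0.016 3;-4.9 18.8 7 0 0 -0.016 3;-4.9 18.8 8.4 0 0 -0.016 3;-4.9 18.8 8.8 0 0 -0.016 3;-4.9 18.8 8.8 0 0 -0.016 3;-4.9 18.8 8.8 0 0 -0.016 5.6;-4.9 18.8 8.8 0 0 -0.016 5.6;-4.9 18.8 8.8 0 0 -0.016 5.6;-4.9 18.8 6 0 0 -0.016 5.6;-4.9 18.8 2 0 0 -0.016 5.6;-4.9 18.8 -2 0 0 -0.016 5.6'; python3 - <<'E'
from h import *
print(row([.43,-.0285,.16],np.pi-.06),row([.43,-.0285,.087],np.pi-.06))
s=snap('wrist');save(s,'w3.png')
for k,z in dict(spool_white=.004).items():
        print(k,[(np.round(d['pixel'],1).tolist(),round(d['confidence'],2),at(s,d['pixel'],z)[:2].round(4).tolist()) for d in tip_of('wrist',k)[:3]])
E
```

```text
clock: 9.52
ee_pos: [0.5004, 0.2443, 0.197]
orientation: [-0.142, -3.135, 0.003]
wrist_force: [0.2, 1.3, 0.3]
opening: 0.0558
grip_force: 0.0
(array([  4.53, -27.79,   3.78]), array([-0.002, -0.004, -0.031])) (array([  4.5 , -27.78,  11.08]), array([-0.002, -0.004, -0.031]))
spool_white [([278.0, 197.3], 0.91, [0.4975, 0.2465])]
```

View pics/w3.png

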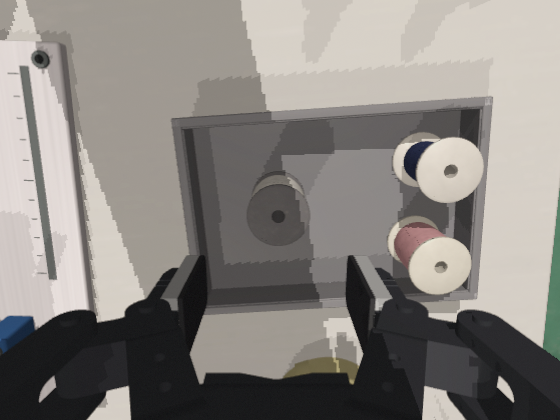

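The white spool stands in the thread tray at (278,200), clear of the navy and pink spools. Now the marker.

```bash
python3 -m pendant '0.6 -4 0 0 0 -0.031 4;1.2 -8 0 0 0 -0.031 4;1.8 -12 0 0 0 -0.031 4;2.4 -16 0 0 0 -0.031 4;3.1 -20 0 0 0 -0.031 4;3.7 -24 1 0 0 -0.031 4;4.5 -27.8 3 0 0 -0.031 4;4.5 -27.8 3.7 0 0 -0.031 4;4.5 -27.8 3.7 0 0 -0.031 4'; python3 - <<'E'
from h import *
s=snap('wrist')
for k,z in dict(marker_black=.01).items():
        print(k,[(np.round(d['pixel'],1).tolist(),round(d['confidence'],2),at(s,d['pixel'],z)[:2].round(4).tolist()) for d in tip_of('wrist',k)[:3]])
print(spot_in('wrist','marker_black')[:2])
# dark mask on the bed for axis
f=s['frame'].astype(int).sum(2); 
m=np.zeros(f.shape,np.uint8); m[100:250,150:400]=(f[100:250,150:400]<150)
n,l,stt,c=cv2.connectedComponentsWithStats(m)
for i in range(1,n):
  if stt[i,4]>150:
    ys,xs=np.where(l==i); v=cv2.fitLine(np.c_[xs,ys].astype(np.float32),cv2.DIST_L2,0,.01,.01).ravel()
    a,b=at(s,v[2:],.016),at(s,v[2:]+20*v[:2],.016); d=b-a; print(stt[i],v,a,np.arctan(d[1]/d[0]))
print(row([.43,-.0285,.0855],np.pi-.06))
save(s,'w4.png')
E
```

```text
clock: 10.37
ee_pos: [0.4295, -0.0296, 0.1583]
orientation: [-0.1, -3.136, 0.0]
wrist_force: [-0.0, 1.2, -0.1]
opening: 0.04
grip_force: 0.0
marker_black [([280.5, 224.7], 0.6, [0.433, -0.0262])]
[{'box': [281.2, 220.2, 20.6, 224.6], 'confidence': 0.88}]
[ 270  107   17  143 1454] [1.8317252e-03 9.9999833e-01 2.7890439e+02 1.7799243e+02] [ 0.40301478 -0.02542038  0.016     ] -0.059331115179580556
(array([ 0.21, -0.13,  7.48]), array([-0.   , -0.   ,  0.001]))
```

View pics/w4.png

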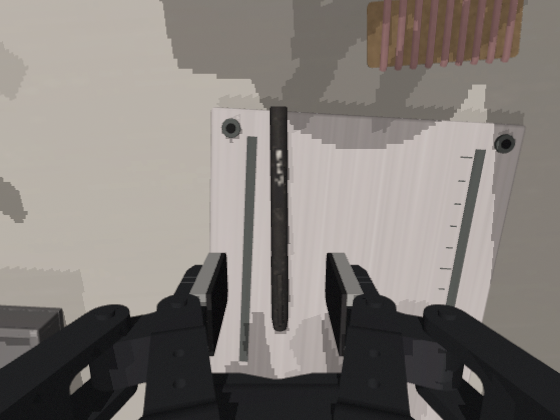

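Marker is centred between the fingers (columns 215–345, marker at 280), spanning rows 107–328.

```bash
python3 -m pendant '0.2 -0.2 4 0 0 0 4;0.2 -0.2 6.5 0 0 0 4;0.2 -0.2 7.4 0 0 0 4;0.2 -0.2 7.4 0 0 0 4;0.2 -0.2 7.4 0 0 0 0.3;0.2 -0.2 7.4 0 0 0 0.3;0.2 -0.2 7.4 0 0 0 0.3;0.2 -0.2 7.4 0 0 0 0.3;0.2 -0.2 7.4 0 0 0 0.3;0.2 -0.2 7.4 0 0 0 0.3;0.2 -0.2 4 0 0 0 0.3;0.2 -0.2 0 0 0 0 0.3;0.2 -0.2 -3 0 0 0 0.3' 20; python3 -c "
from h import *
print(row([.515,-.287,.19],np.pi/2-.085),row([.515,-.287,.083],np.pi/2-.085))"
```

```text
clock: 11.6
ee_pos: [0.4297, -0.0298, 0.1926]
orientation: [-0.093, -3.14, 0.001]
wrist_force: [1.7, -0.0, 0.0]
opening: 0.0093
grip_force: 22.4
(array([-10.05, -25.16,   0.27]), array([-0.   ,  0.   ,  1.596])) (array([-10.05, -25.16,  10.97]), array([-0.   ,  0.   ,  1.596]))
```

```bash
python3 -m pendant '-1 -2.5 0 0 0 0.125 0.3;-2 -5 0 0 0 0.25 0.3;-3 -7.5 0 0 0 0.375 0.3;-4 -10 0 0 0 0.5 0.3;-5 -12.5 0 0 0 0.625 0.3;-6 -15 0 0 0 0.75 0.3;-7 -17.5 0 0 0 0.875 0.3;-8 -20 0 0 0 1 0.3;-9 -22.5 0 0 0 1.125 0.3;-10 -25.2 0 0 0 1.25 0.3;-10 -25.2 0 0 0 1.375 0.3;-10 -25.2 0 0 0 1.5 0.3;-10 -25.2 0 0 0 1.6 0.3;-10 -25.2 0 0 0 1.6 0.3'; python3 - <<'E'
from h import *
s=snap('wrist');save(s,'w5.png')
print(row([.515,-.287,.081],np.pi/2-.085))
for k,z in dict(pen_tray=0,marker_silver=.004,marker_black=.12).items():
        print(k,[(np.round(d['pixel'],1).tolist(),round(d['confidence'],2),at(s,d['pixel'],z)[:2].round(4).tolist()) for d in tip_of('wrist',k)[:3]])
E
```

```text
clock: 12.77
ee_pos: [0.5143, -0.2877, 0.1903]
orientation: [-2.321, -2.117, 0.002]
wrist_force: [0.0, -0.8, 0.1]
opening: 0.0095
grip_force: 22.4
(array([ 0.07,  0.07, 10.93]), array([-0.001,  0.001, -0.002]))
pen_tray [([307.9, 186.9], 0.7, [0.5377, -0.2785])]
marker_silver [([356.2, 200.4], 0.58, [0.5706, -0.2903]), ([309.2, 187.8], 0.47, [0.5383, -0.2783])]
marker_black [([278.4, 270.6], 0.63, [0.5156, -0.2854])]
```

View pics/w5.png

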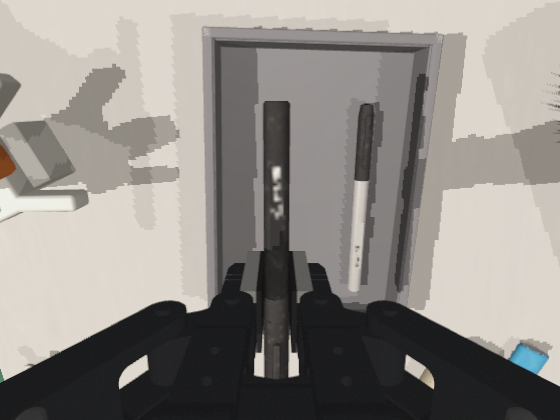

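The black marker is held parallel to the tray, left of the silver one (358,200), with room all round. Lowering it.

```bash
python3 -m pendant '0.5 0 4 0 0 0 0.3;0.5 0 8 0 0 0 0.3;0.5 0 10 0 0 0 0.3;0.5 0 10.8 0 0 0 0.3;0.5 0 10.8 0 0 0 0.3;0.5 0 10.8 0 0 0 2.5;0.5 0 10.8 0 0 0 2.5;0.5 0 10.8 0 0 0 2.5;0.5 0 8 0 0 0 2.5;0.5 0 4 0 0 0 2.5;0.5 0 0 0 0 0 2.5;0.5 0 -2 0 0 0 2.5'; python3 - <<'E'
from h import *
s=snap('wrist')
print(row([.45,-.1,.21],np.pi-.107))
for k,z in dict(marker_silver=.004,marker_black=.004).items():
        print(k,[(np.round(d['pixel'],1).tolist(),round(d['confidence'],2),at(s,d['pixel'],z)[:2].round(4).tolist()) for d in tip_of('wrist',k)[:3]], [d['box'] for d in spot_in('wrist',k)[:1]])
E
```

```text
clock: 13.97
ee_pos: [0.5166, -0.2832, 0.2154]
orientation: [2.313, 2.117, 0.001]
wrist_force: [0.0, -0.8, -0.9]
opening: 0.0248
grip_force: 0.0
(array([17.73, -8.4 ,  0.67]), array([ 0.003,  0.011, -1.552]))
marker_silver [] [[350.1, 193.9, 24.0, 166.2]]
marker_black [([272.8, 194.3], 0.56, [0.5152, -0.2826])] [[271.8, 190.8, 10.2, 177.6]]
```

```bash
python3 -m pendant '0 0 -4 0 0 -0.125 7;2 0 -5.5 0 0 -0.25 7;4 0 -5.5 0 0 -0.375 7;7 1 -5.5 0 0 -0.5 7;10 1.5 -5.5 0 0 -0.625 7;13 2 -5.5 0 0 -0.75 7;16 3 -5.5 0 0 -0.875 7;19 3.5 -5.5 0 0 -1 7;22 4 -5.5 0 0 -1.125 7;25 4.5 -5.5 0 0 -1.25 7;28.5 4.9 -5.5 0 0 -1.375 7;28.5 4.9 -5.5 0 0 -1.5 7;28.5 4.9 -5.5 0 0 -1.56 7;28.5 4.9 -5.5 0 0 -1.56 7'; python3 - <<'E'
from h import *
s=snap('wrist');save(s,'w6.png')
for k,z in dict(grip=.102,heel_block=.01,seat=.01,jig=0,pinch_left=.032,pinch_right=.032).items():
        print(k,[(np.round(d['pixel'],1).tolist(),round(d['confidence'],2),at(s,d['pixel'],z)[:2].round(4).tolist()) for d in tip_of('wrist',k)[:2]])
f=cv2.cvtColor(s['frame'],cv2.COLOR_RGB2HSV); m=cv2.inRange(f,(3,150,120),(18,255,255))
n,l,q,c=cv2.connectedComponentsWithStats(m); i=1+q[1:,4].argmax(); ys,xs=np.where(l==i); rr=cv2.minAreaRect(np.c_[xs,ys].astype(np.float32)); print(q[i],rr,[at(s,p,.122)[:2].round(4) for p in cv2.boxPoints(rr)])
E
```

```text
clock: 15.38
ee_pos: [0.588, -0.0018, 0.2624]
orientation: [-0.151, -3.133, 0.001]
wrist_force: [-0.5, 0.0, -0.5]
opening: 0.0698
grip_force: 0.0
grip [([280.3, 225.0], 0.69, [0.5955, 0.001])]
heel_block []
seat []
jig [([279.5, 87.4], 0.56, [0.5065, 0.0096])]
pinch_left [([305.2, 197.5], 0.87, [0.596, 0.0223])]
pinch_right [([250.2, 198.9], 0.56, [0.5929, -0.0229])]
[ 261  184   39   84 2870] ((280.0, 225.5), (83.0, 38.0), 90.0) [array([ 0.5637, -0.0073]), array([0.5658, 0.0143]), array([0.6168, 0.0103]), array([ 0.6146, -0.0127])]
```

View pics/w6.png

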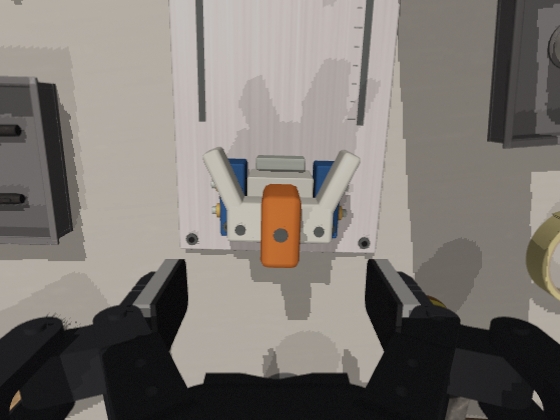

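The jig is clear, and the orange grip is at (280,225), lined up with the fingers. Descend and take it.

```bash
python3 -c "
from h import *
print(row([.593,.0005,.156],np.pi-.105))
L=np.array([25,22.]);Rr=np.array([-25,22.])
def rot(p,piv,a): # a>0: top to +y
    c,s=np.cos(a),np.sin(a); d=p-piv; return piv+np.array([c*d[0]+s*d[1],-s*d[0]+c*d[1]])
o=np.zeros(2);t=0
seq=[.1]+[-.1,.1]*4
for g in seq:
    piv=L if g>t else Rr
    for k in range(4):
        d=(g-t)*.25*(k+1); oo=rot(o,piv,d); th=t+d; T=oo+146*np.array([np.sin(th),np.cos(th)])
        if k%2: print('tool y %.2f z %.2f cm turn %.3f  origin'%(T[0]/10,-(T[1]-146)/10,th),oo.round(1))
    o=oo;t=g
"
```

```text
(array([-0.4 ,  0.41, 10.83]), array([-0.001, -0.002,  0.004]))
tool y 0.62 z -0.11 cm turn 0.050  origin [-1.1  1.3]
tool y 1.25 z -0.19 cm turn 0.100  origin [-2.1  2.6]
tool y -0.02 z -0.50 cm turn 0.000  origin [-0.2  5. ]
tool y -1.33 z -0.68 cm turn -0.100  origin [1.3 7.5]
tool y -0.00 z -1.00 cm turn 0.000  origin [-0. 10.]
tool y 1.35 z -1.18 cm turn 0.100  origin [-1.1 12.5]
tool y -0.02 z -1.50 cm turn 0.000  origin [-0.2 15. ]
tool y -1.42 z -1.68 cm turn -0.100  origin [ 0.3 17.5]
tool y 0.00 z -2.00 cm turn 0.000  origin [ 0. 20.]
tool y 1.45 z -2.17 cm turn 0.100  origin [-0.1 22.5]
tool y -0.02 z -2.50 cm turn 0.000  origin [-0.2 25. ]
tool y -1.52 z -2.67 cm turn -0.100  origin [-0.7 27.4]
tool y -0.00 z -3.00 cm turn 0.000  origin [-0. 30.]
tool y 1.55 z -3.17 cm turn 0.100  origin [ 0.9 32.4]
tool y -0.02 z -3.49 cm turn 0.000  origin [-0.2 34.9]
tool y -1.62 z -3.66 cm turn -0.100  origin [-1.7 37.3]
tool y -0.00 z -3.99 cm turn 0.000  origin [-0.  39.9]
tool y 1.65 z -4.16 cm turn 0.100  origin [ 1.9 42.3]
```

```bash
python3 -m pendant '-0.5 0.2 4 0 0 0.01 7;-0.5 0.2 8 0 0 0.01 7;-0.5 0.2 10 0 0 0.01 7;-0.5 0.2 10.4 0 0 0.01 7;-0.5 0.2 10.4 0 0 0.01 7'; python3 -c "
from h import *
print(row([.593,.0005,.156],np.pi-.105))"
```

```text
clock: 16.15
ee_pos: [0.5928, -0.0015, 0.1592]
orientation: [-0.173, -3.132, 0.001]
wrist_force: [0.2, 0.4, -0.0]
opening: 0.0696
grip_force: 0.0
(array([-0.  ,  0.2 ,  0.32]), array([-0.001, -0.005, -0.005]))
```

```bash
python3 -m pendant '0 0.1 0.3 0 0 0 7;0 0.1 0.3 0 0 0 2;0 0.1 0.3 0 0 0 2;0 0.1 0.3 0 0 0 2;0 0.1 0.3 0 0 0 2;0 0.1 0.3 0 0 0 2;0 0.1 0.3 0 0 0 2;0 0.1 0.3 0 0 0 2' 60; python3 -c "
from h import *
print(r.observe())"
```

```text
clock: 16.82
ee_pos: [0.5948, -0.0001, 0.1589]
orientation: [0.172, 3.136, 0.0]
wrist_force: [-1.2, 0.5, 5.8]
opening: 0.0236
grip_force: 60.8
{'clock': 16.8167, 'q': array([-1.73441608e-04,  3.97468322e-01, -2.72672523e-01,  8.99838150e-01,
       -8.61198116e-06,  1.09646564e-01]), 'joint_vel': array([-3.03835553e-05,  7.10495811e-05,  2.44731080e-04, -1.62186506e-04,
       -1.23245839e-03, -3.53960653e-04]), 'joint_efforts': array([ -0.19791629, -52.06796765,  28.66693139,  -0.4183155 ,
        -0.20279833,  -0.27379453]), 'ee_pos': array([ 5.94779682e-01, -1.05384020e-04,  1.58892662e-01]), 'orientation': array([1.72373377e-01, 3.13604237e+00, 5.67169073e-05]), 'wrist_force': array([-1.16583383,  0.54399025,  5.81038452]), 'moment': array([ 0.14931289,  0.23345398, -0.29314584]), 'grip_force': 60.77144980430603, 'opening': 0.02359054472150772}
```

Grip is centred (23.6 mm, low side force). Rock: first +y, then −y, then back upright.

```bash
python3 -m pendant '0 0.31 -0.06 0.025 0 0 2;0 0.62 -0.11 0.05 0 0 2;0 0.94 -0.15 0.075 0 0 2;0 1.25 -0.19 0.1 0 0 2;0 1.25 -0.19 0.1 0 0 2;0 1.25 -0.19 0.1 0 0 2' 100; python3 -c "
from h import *
print(R.from_rotvec(r.observe()['orientation']).as_matrix()[:,2],r.observe()['moment'])"
```

```text
clock: 17.32
ee_pos: [0.5963, 0.0132, 0.1603]
orientation: [-0.169, -3.128, 0.159]
wrist_force: [0.8, 1.8, 6.4]
opening: 0.0222
grip_force: 99.4
[-0.01028895 -0.10107073 -0.99482604] [ 0.51121792 -0.03995933 -0.17702211]
```

```bash
python3 -m pendant '0 -0.33 -0.05 -0.025 0 0 2;0 -0.65 -0.1 -0.05 0 0 2;0 -0.97 -0.14 -0.075 0 0 2;0 -1.29 -0.18 -0.1 0 0 2;0 -1.63 -0.2 -0.125 0 0 2;0 -1.96 -0.22 -0.15 0 0 2;0 -2.29 -0.23 -0.175 0 0 2;0 -2.62 -0.23 -0.2 0 0 2;0 -2.62 -0.23 -0.2 0 0 2;0 -2.62 -0.23 -0.2 0 0 2' ; python3 - <<'E'
from h import *
o=r.observe();print(R.from_rotvec(o['orientation']).as_matrix()[:,2],o['moment'])
s=snap('scene');c=cv2.resize(s['frame'][170:250,210:310],(800,640))[:600];cv2.imwrite('pics/s1.png',c[:,:,::-1])
E
```

```text
clock: 18.15
ee_pos: [0.593, -0.0141, 0.1641]
orientation: [0.173, 3.128, 0.16]
wrist_force: [4.7, 2.9, -5.2]
opening: 0.0227
grip_force: 98.7
[ 0.01080727  0.10137767 -0.99478931] [ 0.13270841 -1.36845701 -0.13423846]
```

View pics/s1.png

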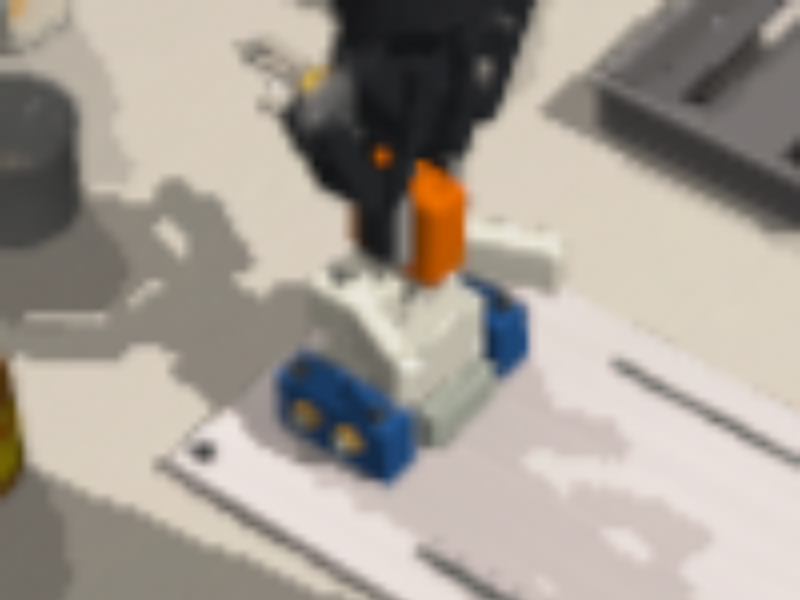

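The block leans visibly with the gripper toward −y and stays between the cheeks (blue at (345,415) and (510,320)). Continue rocking up.

```bash
python3 -m pendant '0 0.34 -0.05 0.025 0 0 2;0 0.68 -0.1 0.05 0 0 2;0 1.02 -0.15 0.075 0 0 2;0 1.36 -0.19 0.1 0 0 2;0 1.7 -0.21 0.125 0 0 2;0 2.04 -0.22 0.15 0 0 2;0 2.38 -0.23 0.175 0 0 2;0 2.72 -0.23 0.2 0 0 2;0 2.72 -0.23 0.2 0 0 2;0 2.4 -0.35 0.175 0 0 2;0 2.06 -0.46 0.15 0 0 2;0 1.72 -0.58 0.125 0 0 2;0 1.38 -0.69 0.1 0 0 2;0 1.04 -0.78 0.075 0 0 2;0 0.7 -0.86 0.05 0 0 2;0 0.35 -0.93 0.025 0 0 2;0 0.01 -1 0 0 0 2;0 0.01 -1 0 0 0 2' ; python3 - <<'E'
from h import *
o=r.observe();print(R.from_rotvec(o['orientation']).as_matrix()[:,2],o['moment'])
E
```

```text
clock: 19.7
ee_pos: [0.5926, -0.0153, 0.1739]
orientation: [0.173, 3.128, 0.161]
wrist_force: [5.3, 2.8, -7.3]
opening: 0.0229
grip_force: 99.0
[ 0.01025379  0.1019372  -0.99473799] [ 0.49512613 -1.59859493 -0.00522441]
```

```bash
python3 -m pendant '0 0.36 -0.05 0.025 0 0 2;0 0.72 -0.1 0.05 0 0 2;0 1.08 -0.14 0.075 0 0 2;0 1.45 -0.18 0.1 0 0 2;0 1.81 -0.2 0.125 0 0 2;0 2.17 -0.2 0.15 0 0 2;0 2.54 -0.2 0.175 0 0 2;0 2.9 -0.2 0.2 0 0 2;0 2.9 -0.2 0.2 0 0 2;0 2.55 -0.33 0.175 0 0 2;0 2.2 -0.45 0.15 0 0 2;0 1.84 -0.57 0.125 0 0 2;0 1.48 -0.68 0.1 0 0 2;0 1.11 -0.77 0.075 0 0 2;0 0.74 -0.86 0.05 0 0 2;0 0.37 -0.93 0.025 0 0 2;0 0 -1 0 0 0 2;0 0 -1 0 0 0 2' ; python3 - <<'E'
from h import *
o=r.observe();print(R.from_rotvec(o['orientation']).as_matrix()[:,2],o['moment'])
s=snap('scene');c=cv2.resize(s['frame'][165:240,210:310],(800,600));cv2.imwrite('pics/s2.png',c[:,:,::-1])
E
```

```text
clock: 21.2
ee_pos: [0.5921, -0.0157, 0.1846]
orientation: [0.174, 3.128, 0.163]
wrist_force: [1.5, 4.8, 2.9]
opening: 0.0228
grip_force: 100.7
[ 0.00990419  0.10364454 -0.99456509] [ 1.35868251 -0.38796534 -0.01124385]
```

View pics/s2.png

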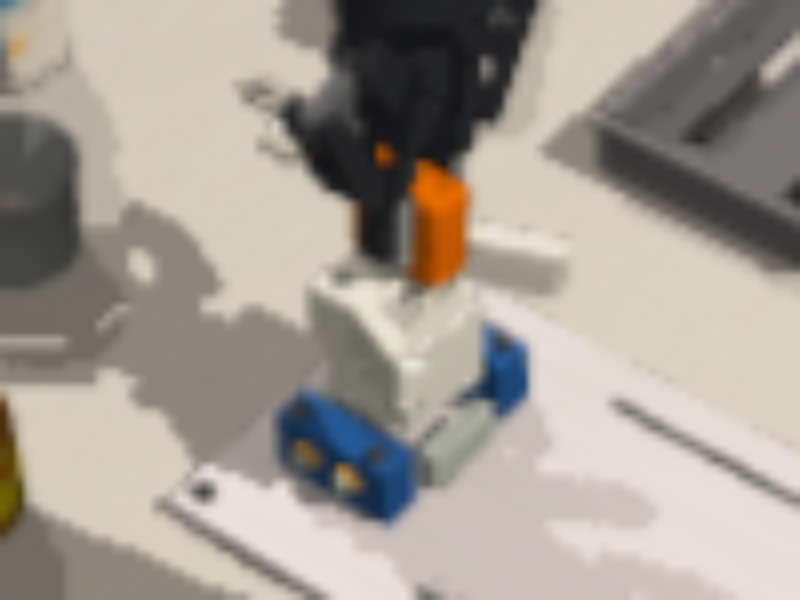

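The block has climbed well out of the nest (wedge underside now well above the cheeks). Straighten and lift gently.

```bash
python3 -m pendant '0 0.39 -0.05 0.025 0 0 2;0 0.78 -0.1 0.05 0 0 2;0 1.16 -0.14 0.075 0 0 2;0 1.55 -0.18 0.1 0 0 2;0 1.57 -0.45 0.1 0 0 2;0 1.6 -0.75 0.1 0 0 2;0 1.63 -1.05 0.1 0 0 2;0 1.66 -1.35 0.1 0 0 2;0 1.69 -1.7 0.1 0 0 2;0 1.72 -2 0.1 0 0 2;0 1.76 -2.35 0.1 0 0 2;0 1.79 -2.65 0.1 0 0 2;0 1.79 -2.65 0.1 0 0 2;0 1.79 -2.65 0.1 0 0 2;0 1.79 -2.65 0.1 0 0 2' ; python3 - <<'E'
from h import *
o=r.observe();print(R.from_rotvec(o['orientation']).as_matrix()[:,2],o['moment'],o['joint_vel'])
s=snap('scene');a=cv2.resize(s['frame'][160:235,210:310],(800,600))
print([(d['pixel'],d['confidence']) for d in tip_of('scene','heel_block')[:2]])
for z in (.045,.055,.065,.075): print(z,proj(s,[.594,.0005,z]))
cv2.imwrite('pics/s3.png',a[:,:,::-1])
E
```

```text
clock: 22.5
ee_pos: [0.594, -0.0003, 0.2123]
orientation: [-0.172, -3.135, 0.001]
wrist_force: [0.3, -0.7, -3.0]
opening: 0.0229
grip_force: 99.9
[-1.52368506e-03 -3.10786141e-04 -9.99998791e-01] [-0.01051946 -0.02215706  0.02494845] [ 9.10671946e-04  3.75013098e-03 -3.62070097e-03 -1.51645983e-03
  2.88161213e-05 -4.89548381e-04]
[([356.8, 207.4], 0.75), ([256.2, 206.5], 0.64)]
0.045 [np.float64(260.5081023545696), np.float64(211.4120257157873)]
0.055 [np.float64(260.37132716406774), np.float64(209.2838485928302)]
0.065 [np.float64(260.23307398372344), np.float64(207.132816570476)]
0.075 [np.float64(260.0933184423004), np.float64(204.95855505792503)]
```

View pics/s3.png

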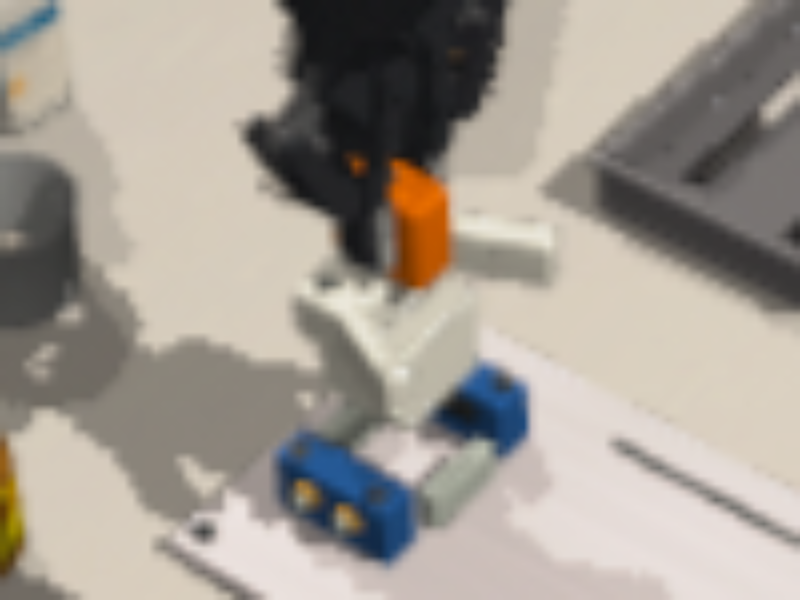

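Block is free above the cheeks and upright; it has risen about 53 mm, and the wrist carries only its weight (3 N). Handing in.

```bash
python3 -c "
from bench import workorder
print(workorder.finish_job())"
```

```text
the job is handed in; nothing more can be done
None
```

The job is handed in, though no verdict came back: the white spool and black marker are in their trays, and the heel block was rocked free and is held upright about 53 mm above its nest floor, roughly 20 mm over the cheeks.

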